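# Vent the filter line and reset the gauge's peak pointer

## Task

The filter line has just been run. Unscrew the vent's hex coupling nut anticlockwise by at least 60 degrees, towards its open stop, to let the pressure off; then, with the vent open, turn the gauge's bar knob anticlockwise until the peak pointer is back at its zero stop; last, screw the vent nut fully shut again. Do not disturb the bottles or the slide tray, and let go of everything at the end.

Things in the scene. Friction and masses are not known exactly. Their poses are not given: they have to be found in the camera images.
- gauge: Fixed pressure gauge, face up: grey case 150 mm across on a 170 mm flange, dial 51 mm and bezel 56 mm above the bench. Origin: centre of underside, z up. Scale starts at the long tick (zero), 135 degrees anticlockwise of its +x, and runs 270 degrees clockwise from above; the stop is a steel pin just before it. The thin steel hand shows line pressure and falls as the vent opens.
- peak_knob (a joint): Reset knob with the peak pointer, on the gauge's axis. Value = angle in rad clockwise (seen from above) from the zero stop; 0 is against the stop. Starts at 1.4 to 2.6. It has a little friction and stays where it is left.
- knob_grip (a point): Point on the knob's axis at the height to grip, 86 mm above the bench. The black bar knob is 64 mm long, 16 mm thick and 30 mm high (64 to 94 mm above the bench). The frame turns with the knob: x along the bar towards the tip of the black peak pointer (57 mm from the axis, near the dial) and the white mark on the bar's top, y across the thickness, z up.
- vent: Vent fitting fixed to the bench: 90 mm round flange with an upright brass stem 38 mm across that ends 118 mm above the bench, and a small side pipe at 32 mm height towards its own +x reaching 74 mm out. Origin: centre of its underside, z up.
- vent_nut (a joint): Captive hex coupling nut on the vent's stem. Value = angle in rad anticlockwise (seen from above) from fully shut; 0 = shut stop, 1.3 = open stop. Starts nearly shut (0 to 0.15). It does not rise as it turns; it is stiff (0.2 N m) and stays where it is left.
- nut_grip (a point): Point on the nut's axis at the height to grip, 86 mm above the bench. The steel hex nut is 44 mm across flats, 51 mm across corners, 44 mm high (60 to 104 mm above the bench). The frame turns with the nut: flats face its x axis and every 60 degrees from it; z up. A small lug at the nut's foot (its -x side) stands over a fixed steel block on the collar when shut.
- bottle_a: Brown reagent bottle, 68 mm across, 150 mm tall, bystander. Origin: centre of its underside.
- bottle_b: Black reagent bottle, 64 mm across, 130 mm tall, bystander. Origin: centre of its underside.
- water: Clear water bottle, 72 mm across, 190 mm tall, bystander. Origin: centre of its underside.
- slide_tray: Low slide tray 90 x 190 x 22 mm, long along its y, bystander beyond the work. Origin: centre of its underside.

How it is judged (in metres and radians):
On the way, in this order (a step that is already met when the one before it is completed fails the run):
1. the vent nut is unscrewed at least 1.05 rad (60 degrees) from shut (value of joint vent_nut above 1.05 rad), for 0.2 s.
2. with the vent still open (at least 1.0 rad), the peak pointer is back at its zero stop, within 0.05 rad (3 degrees) (value of joint peak_knob below 0.05 rad and value of joint vent_nut above 1 rad), for 0.2 s.
3. the vent nut is screwed shut, within 0.08 rad (4.5 degrees) of its shut stop (value of joint vent_nut below 0.08 rad), for 0.2 s.
At the end, for the whole second after the job is handed in: The peak pointer is within 0.05 rad (3 degrees) of its zero stop, the vent nut within 0.08 rad (4.5 degrees) of fully shut, and the gripper touches neither (value of joint peak_knob below 0.05 rad and value of joint vent_nut below 0.08 rad and contact force between the fingers and gauge below 0.3 N and contact force between the fingers and vent below 0.3 N).
It fails at once if the brown bottle is tipped by more than 17 degrees or shifted by more than 20 mm (distance of bottle_a from where it was at the start of the episode above 0.02 m or angle between bottle_a's own z axis and vertical above 0.3 rad).
It fails at once if the black bottle is tipped by more than 17 degrees or shifted by more than 20 mm (distance of bottle_b from where it was at the start of the episode above 0.02 m or angle between bottle_b's own z axis and vertical above 0.3 rad).
It fails at once if the water bottle is tipped by more than 17 degrees or shifted by more than 20 mm (distance of water from where it was at the start of the episode above 0.02 m or angle between water's own z axis and vertical above 0.3 rad).
It fails at once if the slide tray is tipped by more than 17 degrees or shifted by more than 20 mm (distance of slide_tray from where it was at the start of the episode above 0.02 m or angle between slide_tray's own z axis and vertical above 0.3 rad).
It also fails if it takes over 72 s, if anything falls off the work surface, if the arm or the gripper's body presses on something with over 40 N, if the wrist force passes 120 N, or if a joint passes its speed limit or range.

## Robot

A 6-joint arm with a two-finger parallel gripper is mounted at the origin on the work surface. World frame = base frame: x ahead of the robot, y to its left, z up, the work surface at z = 0. Lengths are in mm, angles in degrees, forces in N, time in s.
With the tool pointing down it reaches from about 350 to 925 mm from the base axis. Payload 6.4 kg.
Tool frame: the origin (TCP) lies between the finger pads; the fingertips stand 11 mm ahead of it and the grasp point (between the pads) lies 8 mm behind it; z points along the fingers, y is the line along which they close (so a half turn about z gives the same grasp; the last joint's range is limited). The gripper opens to 94 mm and grips with 3 to 60 N. Pads are 16 mm wide; open, the fingers measure 119 mm over their backs; the gripper's body (75 mm by 177 mm) begins 78 mm behind the grasp point.
Start: joints at [-80.85, 14.043, 89.255, -0, 76.702, -9.975], TCP at [212.968, -614.132, 216.455] pointing down, gripper open.
Joint ranges: [-179.41, 179.41], [-58.25, 129.5], [7.25, 145.43], [-54.29, 234.29], [11.92, 165.04], [-157.13, 157.13]. Speed limits (degrees/s): [147.25, 147.25, 180, 180, 180, 180].

## Interface

Orientations are given as a 3x3 rotation matrix whose columns are the frame's x, y, z axes.
In Python, from rig import state, snapshot, get_calibration, hand_in gives the robot as it stands.
- The arm moves only by the shell command python3 -m crank 'ROWS'. ROWS is JSON, a list of rows, each a list of 5 numbers: the shift along the tool's x, y, z in m, then the turn about the tool's z in rad, then the closure in counts, from 0 (fully open) to 255 (shut). In form: [[tx, ty, tz, turn, jaw], ...]. A call has 1 to 5 rows; each row is the pose to reach, as a shift and turn from the pose commanded when the call began, along the tool's axes at that moment; what a row does not reach only later rows make up. A row lasts 1/10 s, in which the tool goes at most 50 mm and 8.59 degrees, less where a joint would pass 70% of its speed; a pose out of reach is approached as far as the arm can. A call with a gripper value outside its range is refused whole. The fingers move at their own pace and stop on an object; the grip force is fixed at half the most. Time passes only in rows, so rows that repeat a pose let the fingers close. It gives the time, the measured TCP pose, the force, the opening and the grip force at its end, in the units of the state.
- state(): the state, without advancing time (a new reading comes with each control period).
- snapshot(name): name is "side" or "top"; returns (picture, depth): 480x640x3 uint8, red, green, blue; 480x640 float32, mm along the optical axis (not along the pixel's ray), 0 where there is no reading.
- get_calibration(name): a dict with "fx", "fy", "cx", "cy" (pixels), "view" (4x4, takes a point from world to camera coordinates). Camera axes: x right, y up, looking along -z (the intrinsics and any distortion apply to the point x, -y, -z); pixel columns grow to the right and rows downward; lengths in mm; the calibration is good to about 2 mm. A picture is of the moment at which its call begins. get_calibration takes no time and is no camera call.
- hand_in(): hands the job in; it is judged then, once.
The state is a dict: "t": time; "joints": joint angles; "dq": joint speeds; "effort": joint torques, N m; "tcp_pos": TCP position; "ee_rot": TCP orientation; "force": force on the tool from outside, world axes, zero at the start; "torque": the same for the moment, N m; "opening": opening from 0.0 (shut) to 1.0 (fully open); "grip_force": force on a finger pad.
Only numpy, scipy, OpenCV 4.12 (cv2) and the standard library are available. Lean on these libraries where they do the work, as an engineer would, in place of code of your own. Each camera call takes 0.05 s, during which the arm holds its last target. There are 200 camera calls.

## Working session

There is one attempt and no reset: what is moved stays moved. The work goes in short steps, Python scripts to look and compute and a shell command to move; the robot and the scene stay as the last step left them, time stands still between calls to the robot, and variables do not carry over. Pictures are saved under pics/ and viewed, at most 10 in all, crops included, and the job is handed in when it is done.

```bash
ls; mkdir -p pics
cat > h.py <<'E'
import numpy as np, cv2
from rig import state, snapshot, get_calibration
def ray(c,u,v):
    V=np.array(c['view']);R=V[:3,:3];o=-R.T@V[:3,3]
    d=R.T@np.array([(u-c['cx'])/c['fx'],-(v-c['cy'])/c['fy'],-1]);return o,d
def onz(c,u,v,z):
    o,d=ray(c,u,v);return o+d*(z-o[2])/d[2]
def proj(c,p):
    V=np.array(c['view']);q=V[:3,:3]@np.array(p)+V[:3,3]
    return c['cx']+c['fx']*q[0]/-q[2], c['cy']-c['fy']*q[1]/-q[2]
E
python3 - <<'E'
from h import *
for n in('top','side'):
    p,d=snapshot(n);cv2.imwrite(f'pics/{n}0.png',p[:,:,::-1]);np.save(f'{n}_d.npy',d)
    c=get_calibration(n);print(n,{k:v for k,v in c.items() if k!='view'},np.round(c['view'],3).tolist())
print(state())
E
```

```text
pics
top {'fx': 484.62437716320443, 'fy': 484.62437716320443, 'cx': 313.38406530885754, 'cy': 240.86898206252232} [[0.02, -1.0, 0.0, -7.147], [0.997, 0.02, 0.077, -599.867], [-0.077, -0.001, 0.997, -1211.958], [0.0, 0.0, 0.0, 1.0]]
side {'fx': 512.3134967933669, 'fy': 512.3134967933669, 'cx': 321.5736129743852, 'cy': 235.3463332840444} [[0.962, -0.272, 0.006, -565.991], [0.204, 0.737, 0.644, -183.923], [-0.18, -0.618, 0.765, -984.77], [0.0, 0.0, 0.0, 1.0]]
{'t': 0.1, 'joints': array([-8.08511026e+01,  1.40800167e+01,  8.93140807e+01,  2.18869627e-04,
        7.66984030e+01, -9.97648198e+00]), 'dq': array([-0.01012729, -0.10560726, -0.13799327, -0.02069804, -0.06325259,
        0.06886536]), 'effort': array([-2.60751185e-04, -4.16912627e+01, -3.15527129e+01,  6.87403302e-02,
        3.09942628e-02, -4.44702152e-05]), 'tcp_pos': array([ 212.87916098, -613.64522288,  215.49271878]), 'ee_rot': array([[ 9.44804202e-01,  3.27635400e-01, -2.53026398e-04],
       [ 3.27635376e-01, -9.44802899e-01,  1.59449015e-03],
       [ 2.83351343e-04, -1.58938139e-03, -9.99998697e-01]]), 'force': array([-0.09553863, -0.08314982,  0.34291145]), 'torque': array([-0.03662151,  0.01909015, -0.00238384]), 'grip_force': 0.0, 'opening': 0.9997269300201881}
```

View pics/top0.png

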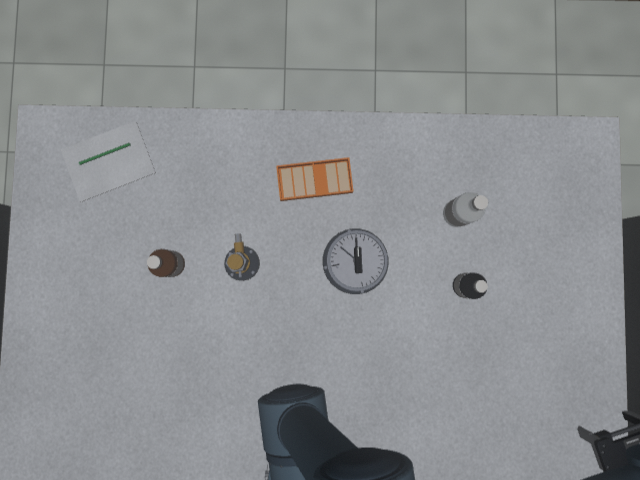

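View pics/side0.png

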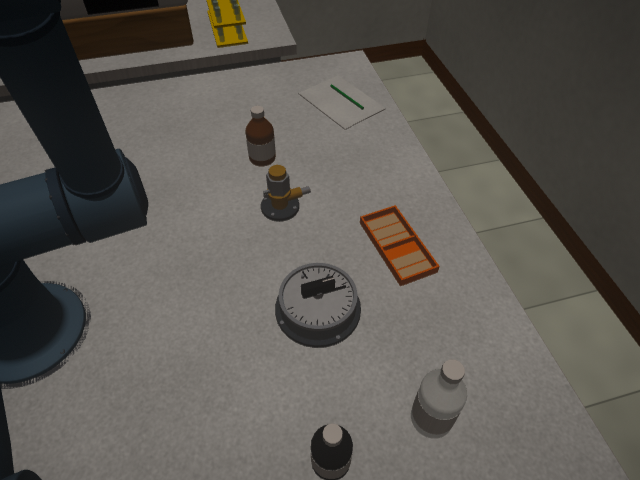

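Top view: gauge at about (356,261) with the bar knob pointing to the top, vent at about (238,261), brown bottle at (162,262), black at (470,286), water at (468,207), tray at (315,179). The side view shows the same layout. I'll zoom in on both fixtures.

Run:
```python
from h import *
t=cv2.imread('pics/top0.png');s=cv2.imread('pics/side0.png')
def cr(i,x,y,w,h):return cv2.resize(i[y:y+h,x:x+w],(400,300),interpolation=cv2.INTER_CUBIC)
m=np.vstack([np.hstack([cr(t,208,228,64,48),cr(t,308,225,96,72)]),np.hstack([cr(s,240,157,80,60),cr(s,262,255,112,84)])])
cv2.imwrite('pics/crop0.png',m)
c=get_calibration('top')
for nm,u,v,z in [('stemtop',236,260,118),('gauge',356,261,56),('ba',154,262,150),('bb',481,286,130),('tray',315,179,22),('water',480,202,190)]:
    print(nm,onz(c,u,v,z).round(1))
```

```text
stemtop [543.9 185.5 118. ]
gauge [ 549.6 -101.3   56. ]
ba [534.4 366.9 150. ]
bb [ 494.9 -384.5  130. ]
tray [759.9   4.2  22. ]
water [ 681.  -362.7  190. ]
```

View pics/crop0.png

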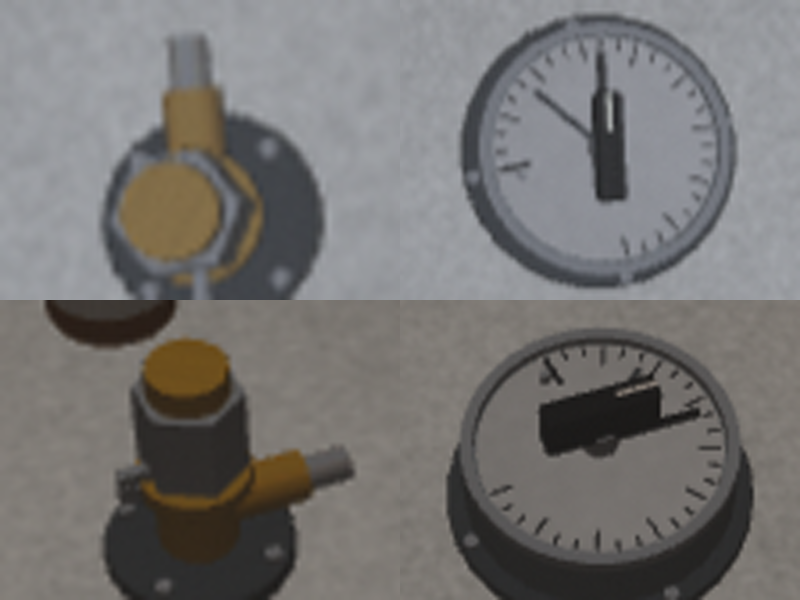

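The crops show the stem cap at about (235,262) in the top view, with nut corners left and right and flats facing up and down. The pointer aims up (+x) and the zero tick is to the left, so the knob has to turn about 98°. Next I'll measure this properly.

Run:
```python
from h import *
from scipy.optimize import least_squares
I={n:cv2.imread(f'pics/{n}0.png') for n in('top','side')};C={n:get_calibration(n) for n in I}
def blob(n,mask,box):
    x,y,w,h=box;m=np.zeros(mask.shape,np.uint8);m[y:y+h,x:x+w]=mask[y:y+h,x:x+w]
    k,l,st,ce=cv2.connectedComponentsWithStats(m);i=1+np.argmax(st[1:,4]);return (l==i).astype(np.uint8),ce[i],st[i]
def tri(a,b):
    A=[];B=[]
    for n,uv in (('top',a),('side',b)):
        o,d=ray(C[n],*uv);d/=np.linalg.norm(d);P=np.eye(3)-np.outer(d,d);A.append(P);B.append(P@o)
    return np.linalg.solve(sum(A),sum(B))
hsv={n:cv2.cvtColor(I[n],cv2.COLOR_BGR2HSV) for n in I}
g={n:cv2.inRange(hsv[n],(8,90,60),(30,255,255)) for n in I}
mt,ct,s1=blob('top',cv2.inRange(hsv['top'],(8,90,60),(30,255,255)),(224,252,20,20)) # cap
print('cap top',ct,s1,onz(C['top'],*ct,118).round(1))
b=cv2.inRange(hsv['side'],(8,120,110),(30,255,255))
ms,cs,s2=blob('side',b,(262,160,30,22));print('cap side',cs,s2,onz(C['side'],*cs,118).round(1),tri(ct,cs).round(1))
# gauge: light dial
for n,box in (('top',(308,220,96,84)),('side',(270,255,100,90))):
    x,y,w,h=box
    v=hsv[n][...,2]; 
    if n=='top':
        m=(v<110).astype(np.uint8)
    bar,cb,sb=blob(n,(v<60).astype(np.uint8) if n=='top' else (v<45).astype(np.uint8),(335,235,42,52) if n=='top' else (298,268,52,32))
    cn=max(cv2.findContours(bar,0,1)[0],key=cv2.contourArea)
    print(n,'bar',cb,sb,cv2.minAreaRect(cn),onz(C[n],*cb,94).round(1))
# bezel grid of value profiles
v=cv2.cvtColor(I['top'],cv2.COLOR_BGR2GRAY);print('row261',v[261,318:394].tolist());print('col',v[222:300,340].tolist())
v=cv2.cvtColor(I['side'],cv2.COLOR_BGR2GRAY);
# predicted projections
for n in C:
    print(n,'axis pts',[np.round(proj(C[n],p),1).tolist() for p in ([549.6,-101.3,56],[549.6+75,-101.3,56],[549.6-75,-101.3,56],[549.6,-26.3,56],[549.6,-176.3,56],[543.9,185.5,104])])
```

```text
cap top [234.88333333 261.45555556] [228 255  15  14 180] [540.4 188.  118. ]
cap side [275.33333333 173.44444444] [272 173   8   2   9] [534.6 179.  118. ] [538.6 190.  107.4]
top bar [357.35460993 260.66666667] [354 246   8  27 141] ((357.3348693847656, 259.0317077636719), (26.160831451416016, 6.373730182647705), 87.27368927001953) [ 549.  -101.2   94. ]
side bar [318.20502092 287.35564854] [301 276  45  22 478] ((322.3671875, 286.83038330078125), (16.839998245239258, 43.91999816894531), 73.73979187011719) [ 548.9 -114.    94. ]
row261 [155, 151, 154, 153, 119, 68, 66, 66, 74, 118, 118, 116, 128, 102, 104, 119, 144, 144, 144, 143, 144, 144, 144, 144, 144, 143, 144, 145, 143, 143, 143, 142, 143, 143, 140, 95, 68, 45, 50, 52, 52, 51, 49, 68, 145, 143, 144, 143, 144, 144, 145, 147, 147, 145, 146, 147, 146, 146, 147, 146, 147, 146, 148, 147, 147, 141, 93, 118, 116, 97, 110, 157, 158, 155, 155, 156]
col [156, 153, 152, 151, 149, 149, 150, 152, 154, 131, 88, 67, 69, 104, 118, 115, 111, 118, 135, 117, 95, 122, 139, 141, 117, 98, 123, 140, 141, 143, 144, 145, 143, 143, 143, 143, 144, 144, 143, 144, 145, 145, 146, 144, 144, 142, 140, 140, 142, 143, 144, 142, 143, 143, 142, 142, 143, 143, 143, 130, 115, 116, 118, 103, 80, 70, 69, 68, 101, 140, 151, 151, 152, 152, 153, 153, 153, 156]
top axis pts [[356.0, 261.0], [356.4, 230.8], [355.6, 291.5], [325.7, 260.4], [386.3, 261.6], [236.9, 260.2]]
side axis pts [[316.8, 293.2], [354.1, 284.6], [278.4, 302.2], [306.8, 263.0], [327.7, 326.5], [279.3, 175.4]]
```

Run:
```python
from h import *
from scipy.optimize import least_squares
C={n:get_calibration(n) for n in('top','side')}
th=np.linspace(0,6.283,181)
def cen(n,x,y,z,r):
    P=np.array([proj(C[n],[x+r*np.cos(a),y+r*np.sin(a),z]) for a in th]);return (P.max(0)+P.min(0))/2,P.min(0),P.max(0)
def fit(obs,z,r):
    for sel in (['top'],['side'],['top','side']):
        f=lambda q:np.concatenate([cen(n,*q,z,r)[0]-obs[n] for n in sel])
        s=least_squares(f,[545,0]);print(sel,s.x.round(1),s.fun.round(1))
    print([ (n,cen(n,*s.x,z,r)[1].round(1),cen(n,*s.x,z,r)[2].round(1)) for n in obs])
I={n:cv2.imread(f'pics/{n}0.png') for n in C}
def dark_ell(n,lo,hi,box):
    g=cv2.cvtColor(I[n],cv2.COLOR_BGR2GRAY);x,y,w,h=box
    m=cv2.inRange(g,lo,hi)[y:y+h,x:x+w];return m
# dial inner (bright inside bezel) : contour containing gauge centre
for n,(u,v) in (('top',(345,265)),('side',(320,312))):
    g=cv2.cvtColor(I[n],cv2.COLOR_BGR2GRAY);m=np.zeros((482,642),np.uint8);g2=g.copy()
    cv2.floodFill(g2,m,(u,v),255,14,14,4|cv2.FLOODFILL_MASK_ONLY|cv2.FLOODFILL_FIXED_RANGE|(255<<8))
    m=m[1:-1,1:-1];h=cv2.convexHull(max(cv2.findContours(m,0,1)[0],key=cv2.contourArea));print(n,g[v,u],cv2.boundingRect(h),cv2.fitEllipse(h))
print('gauge bezel');fit({'top':[357.1,261.2],'side':[319.1,295.9]},56,75)
print('cap');fit({'top':[235.0,261.7],'side':[277.2,169.4]},118,19)
```

```text
top 143 (330, 234, 54, 53) ((356.4534912109375, 260.2196960449219), (52.727699279785156, 53.34971618652344), 96.88059997558594)
side 115 (283, 268, 70, 58) ((317.64013671875, 296.30682373046875), (57.40087127685547, 69.20050811767578), 89.57459259033203)
gauge bezel
['top'] [ 549.5 -104.1] [-0. -0.]
['side'] [ 553.3 -104.8] [ 0. -0.]
['top', 'side'] [ 551.9 -104.5] [ 0.2 -1.  -0.8  0.1]
[('top', array([327. , 229.9]), array([387.6, 290.6])), ('side', array([278.9, 262.9]), array([357.7, 329.1]))]
cap
['top'] [539.9 187.7] [-0. -0.]
['side'] [541.3 190.6] [-0.  0.]
['top', 'side'] [540.5 188.7] [-0.4 -0.3 -0.1  0.6]
[('top', array([226.5, 253.3]), array([242.7, 269.5])), ('side', array([268.3, 164.1]), array([285.9, 176. ]))]
```

Run:
```python
from h import *
c=get_calibration('top');s=get_calibration('side')
P=lambda u,v:(208+u/6.25,228+v/6.25)
for u,v in [(107,220),(135,155),(212,152),(252,208),(210,270),(143,282)]:
    d=onz(c,*P(u,v),104)[:2]-[540.2,188];print(np.hypot(*d).round(1),np.degrees(np.arctan2(d[1],d[0])).round(1))
# side: corners of nut top rim in crop (x/5+240, (y-300)/5+157)
for u,v in [(131,392),(160,420),(218,423),(249,385)]:
    d=onz(s,240+u/5,157+(v-300)/5,104)[:2]-[541,190];print('side',np.hypot(*d).round(1),np.degrees(np.arctan2(d[1],d[0])).round(1))
p=onz(c,*P(188,40),32);print('pipe',p.round(1),np.degrees(np.arctan2(p[1]-188,p[0]-540)))
# knob: pointer tip & tail in top crop (z 60 / bar ends at 94)
Q=lambda u,v:(308+(u-400)*.24,225+v*.24)
tip=onz(c,*Q(600,52),54);zero=onz(c,*Q(503,171),51)
for q in(tip,zero):
    d=q[:2]-[549.5,-104];print(np.hypot(*d).round(1),np.degrees(np.arctan2(d[1],d[0])).round(1))
a=onz(c,*Q(606,92),94);b=onz(c,*Q(613,198),94);print(a.round(1),b.round(1),np.degrees(np.arctan2(*(a-b)[1::-1])))
st=state();R=st['ee_rot'];print('tool y ang',np.degrees(np.arctan2(R[1,1],R[0,1])))
t=np.array([540.5,188.5,0])-st['tcp_pos'];print('shift in tool',(R.T@t).round(1), 'q6',st['joints'][5])
```

```text
25.6 98.9
26.0 36.4
26.5 -31.2
29.7 -86.7
26.4 -146.9
29.2 158.3
side 24.8 172.7
side 23.7 -132.8
side 26.9 -73.5
side 26.8 -13.3
pipe [611.7 196.1  32. ] 6.423546899493477
58.7 3.2
61.3 102.6
[ 581.6 -101.    94. ] [ 520.8 -105.8   94. ] 4.537589466571546
tool y ang -70.87465829873196
shift in tool [ 572.3 -650.2  216.7] q6 -9.976481978202445
```

```bash
python3 -m crank '[[0.029,-0.033,0,0,0],[0.058,-0.065,0,0,0],[0.086,-0.098,0,0,0],[0.115,-0.13,0,0,0],[0.143,-0.1625,0,0,0]]'
python3 -m crank '[[0.029,-0.033,0,0,0],[0.058,-0.065,0,0,0],[0.086,-0.098,0,0,0],[0.115,-0.13,0,0,0],[0.143,-0.1625,0,0,0]]'
python3 -m crank '[[0.029,-0.033,0,0,0],[0.058,-0.065,0,0,0],[0.086,-0.098,0,0,0],[0.115,-0.13,0,0,0],[0.143,-0.1625,0,0,0]]'
python3 -m crank '[[0.029,-0.033,0,0,0],[0.058,-0.065,0,0,0],[0.086,-0.098,0,0,0],[0.115,-0.13,0,0,0],[0.143,-0.1625,0,0,0]]'
python3 -m crank '[[0,0,0,-0.122,0],[0,0,0,-0.244,0],[0,0,0,-0.365,0],[0,0,0,-0.365,0]]'
cat >> h.py <<'E'
def go(x,y,z,psi):
    st=state();R=st['ee_rot'];p=st['tcp_pos'];cur=np.degrees(np.arctan2(R[1,1],R[0,1]))
    print('t',st['t'],'tcp',p.round(1),'psi',cur.round(1),'q',st['joints'].round(1),'F',st['force'].round(1),'T',st['torque'].round(2),'op',round(st['opening'],3),'grip',round(st['grip_force'],1))
    print('shift m',(R.T@(np.array([x,y,z])-p)/1000).round(4),'turn',np.radians(cur-psi).round(3))
E
python3 -c "
from h import *
go(540.5,188.5,80,-50)
p,d=snapshot('side');cv2.imwrite('pics/s1.png',cv2.resize(p[60:300,180:500,::-1],(800,600)))"
```

```text
t: 0.6
tcp_pos: [295.1, -411.8, 215.9]
ee_rot: [[0.945, 0.327, -0.0], [0.327, -0.945, 0.001], [0.0, -0.001, -1.0]]
force: [0.6, -0.0, -0.4]
opening: 1.001
grip_force: 0.0
t: 1.1
tcp_pos: [376.9, -211.5, 216.2]
ee_rot: [[0.945, 0.327, -0.0], [0.327, -0.945, 0.0], [0.0, -0.0, -1.0]]
force: [0.7, -0.2, 0.3]
opening: 1.003
grip_force: 0.0
t: 1.6
tcp_pos: [458.7, -11.1, 216.3]
ee_rot: [[0.945, 0.328, 0.0], [0.328, -0.945, -0.0], [-0.0, 0.0, -1.0]]
force: [0.6, -0.6, -0.0]
opening: 1.0
grip_force: 0.0
t: 2.1
tcp_pos: [540.6, 189.2, 216.0]
ee_rot: [[0.945, 0.328, -0.001], [0.328, -0.945, -0.0], [-0.001, -0.0, -1.0]]
force: [0.1, 0.3, -0.1]
opening: 1.002
grip_force: 0.0
t: 2.5
tcp_pos: [540.1, 187.5, 215.8]
ee_rot: [[0.766, 0.643, -0.001], [0.643, -0.766, -0.0], [-0.001, -0.001, -1.0]]
force: [-0.1, 0.0, -0.1]
opening: 1.006
grip_force: 0.0
t 2.5 tcp [540.1 187.5 215.8] psi -50.0 q [  7.8   3.7 100.9  -0.   75.5  57.7] F [-0.1  0.  -0.1] T [-0.06  0.05 -0.  ] op 1.006 grip 0.0
shift m [ 0.0011 -0.0004  0.1358] turn 0.001
```

View pics/s1.png

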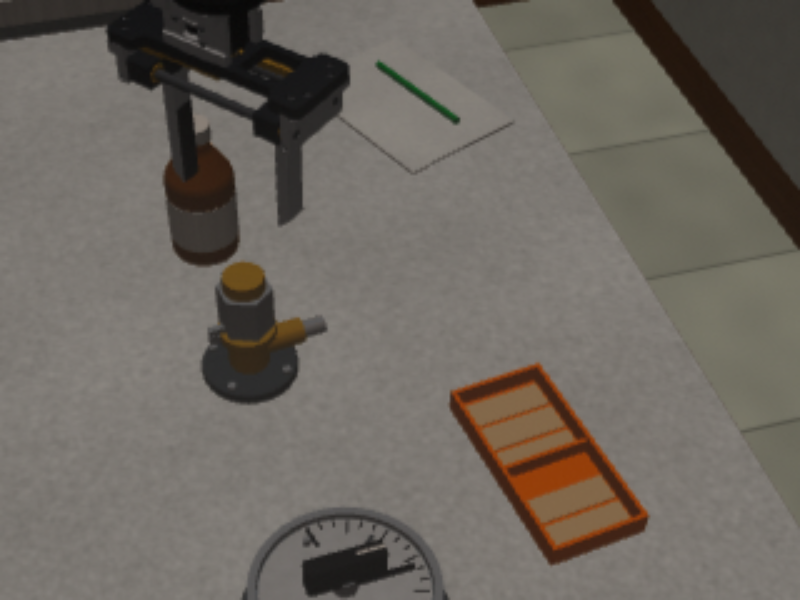

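The side view shows the open fingers above and around the vent, with the bottle clear behind. Next I'll descend to TCP z of about 79 and close.

```bash
python3 -m crank '[[0.001,0,0.045,0,0],[0.001,0,0.09,0,0],[0.001,0,0.12,0,0],[0.001,0,0.136,0,0],[0.001,0,0.136,0,0]]'
python3 -m crank '[[0,0,0,0,60],[0,0,0,0,110],[0,0,0,0,130],[0,0,0,0,150],[0,0,0,0,170]]'
python3 -m crank '[[0,0,0,0,255],[0,0,0,0,255],[0,0,0,0,255],[0,0,0,0,255]]'
python3 -c "
from h import *
go(540.5,188.5,79,-50)"
```

```text
t: 3.05
tcp_pos: [539.5, 187.6, 78.2]
ee_rot: [[0.767, 0.642, -0.005], [0.642, -0.767, -0.001], [-0.004, -0.003, -1.0]]
force: [-0.6, 0.3, 0.1]
opening: 1.002
grip_force: 0.0
t: 3.55
tcp_pos: [541.6, 188.1, 81.2]
ee_rot: [[0.766, 0.643, 0.001], [0.643, -0.766, 0.0], [0.001, 0.001, -1.0]]
force: [0.0, -0.5, 0.8]
opening: 0.607
grip_force: 0.0
t: 3.95
tcp_pos: [540.1, 189.5, 80.6]
ee_rot: [[0.766, 0.643, -0.003], [0.643, -0.766, 0.003], [-0.0, -0.004, -1.0]]
force: [-5.0, 3.8, 3.6]
opening: 0.469
grip_force: 29.9
t 3.95 tcp [540.1 189.5  80.6] psi -50.0 q [  7.9  13.2 105.7   0.2  61.2  57.8] F [-5.   3.8  3.6] T [0.92 0.72 0.07] op 0.469 grip 29.9
shift m [-0.0003  0.001   0.0016] turn 0.001
```

Opening is 44 mm, so the jaws are on the flats. I'll null the small side load and turn in steps.

```bash
python3 -m crank '[[0,-0.002,0,0,255],[0,-0.002,0,0,255]]'|grep force
python3 -m crank '[[0,0,0,-0.1,255],[0,0,0,-0.2,255],[0,0,0,-0.3,255],[0,0,0,-0.4,255]]' | grep -E 'force|opening'
python3 -c "
from h import *
go(540.5,188.5,79,-50)"
```

```text
force: [0.2, -0.4, 1.3]
grip_force: 29.9
force: [-0.1, 0.8, 2.2]
opening: 0.466
grip_force: 29.9
t 4.55 tcp [539.8 189.7  80.6] psi -26.9 q [8.000e+00 1.310e+01 1.058e+02 1.000e-01 6.110e+01 3.480e+01] F [-0.1  0.8  2.2] T [ 0.24  0.4  -0.19] op 0.466 grip 29.9
shift m [-0.0007  0.0011  0.0016] turn 0.403
```

```bash
python3 -m crank '[[0,0,0,-0.1,255],[0,0,0,-0.2,255],[0,0,0,-0.3,255],[0,0,0,-0.4,255],[0,0,0,-0.5,255]]' | grep -E 'force'
python3 -m crank '[[0,0,0,-0.1,255],[0,0,0,-0.2,255],[0,0,0,-0.24,255],[0,0,0,-0.24,255],[0,0,0,-0.24,255]]' | grep -E 'force|opening'
python3 -c "
from h import *
go(540.5,188.5,79,-50)"
```

```text
force: [-0.7, 1.9, 2.1]
grip_force: 29.9
force: [-2.8, 0.5, 5.5]
opening: 0.468
grip_force: 30.0
t 5.55 tcp [539.4 189.7  80.6] psi 15.3 q [  8.   13.1 105.8   0.   61.2  -7.3] F [-2.8  0.5  5.5] T [0.11 0.85 0.21] op 0.468 grip 30.0
shift m [-0.0014  0.0007  0.0016] turn 1.14
```

```bash
python3 -m crank '[[0,0,0,0,200],[0,0,0,0,100],[0,0,0,0,0],[0,0,0,0,0],[0,0,0,0,0]]' | grep -E 'force|opening'
python3 -m crank '[[0,0,-0.04,0,0],[0,0,-0.08,0,0],[0,0,-0.12,0,0],[0,0,-0.12,0,0]]' | grep -E 'force|opening'
python3 -c "
from h import *
go(550.5,-103.7,200,-86)
p,d=snapshot('side');q,d=snapshot('top');cv2.imwrite('pics/s2.png',np.hstack([cv2.resize(p[157:217,240:320,::-1],(400,300)),cv2.resize(q[228:276,208:272,::-1],(400,300))]))"
```

```text
force: [-0.7, 0.9, 0.2]
opening: 0.77
grip_force: 0.0
force: [0.2, 1.0, 0.3]
opening: 0.999
grip_force: 0.0
t 6.45 tcp [543.8 190.1 207.5] psi 15.4 q [  8.    4.2 101.2  -0.   73.8  -7.3] F [0.2 1.  0.3] T [-0.01 -0.15 -0.02] op 0.999 grip 0.0
shift m [-0.2851 -0.0714  0.0071] turn 1.769
```

View pics/s2.png

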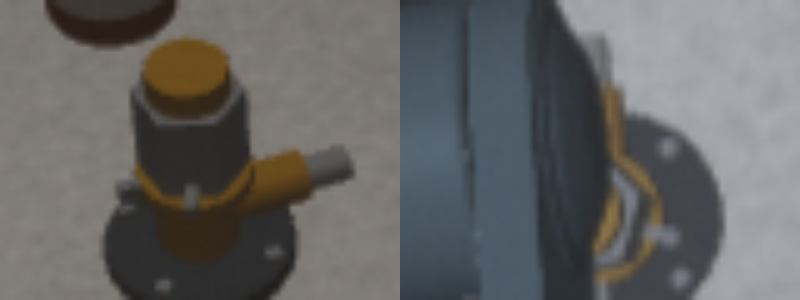

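The lug has swung about 70° away from its block, so the vent is open. Moving to the gauge.

```bash
python3 -m crank '[[-0.04,-0.01,0,0,0],[-0.08,-0.02,0,0,0],[-0.12,-0.03,0,0,0],[-0.16,-0.04,0,0,0],[-0.2,-0.05,0,0,0]]' | grep -E 'tcp'
python3 -m crank '[[-0.04,-0.01,0,0,0],[-0.085,-0.0214,0,0,0],[-0.085,-0.0214,0,0.14,0],[-0.085,-0.0214,0,0.28,0],[-0.085,-0.0214,0,0.42,0]]' | grep -E 'tcp'
python3 -m crank '[[0,0,0,0.14,0],[0,0,0,0.28,0],[0,0,0,0.42,0],[0,0,0,0.56,0],[0,0,0,0.7,0]]' | grep -E 'tcp'
python3 -m crank '[[0,0,0,0.14,0],[0,0,0,0.28,0],[0,0,0,0.42,0],[0,0,0,0.56,0],[0,0,0,0.65,0]]' | grep -E 'tcp'
python3 -m crank '[[0,0,0,0,0],[0,0,0,0,0]]' | grep -E 'tcp'
python3 -c "
from h import *
go(550.5,-103.7,80,-86)
p,d=snapshot('side');cv2.imwrite('pics/s3.png',cv2.resize(p[140:350,200:480,::-1],(800,600)))"
```

```text
tcp_pos: [543.3, -17.9, 198.0]
tcp_pos: [545.2, -104.4, 197.8]
tcp_pos: [545.3, -103.7, 197.8]
tcp_pos: [545.3, -103.7, 197.8]
tcp_pos: [545.8, -103.9, 198.9]
t 8.75 tcp [ 545.8 -103.9  198.9] psi -86.0 q [-22.5   2.5 104.   -0.   73.7  63.5] F [ 0.2  0.1 -0.3] T [-0.03  0.04  0.02] op 1.001 grip 0.0
shift m [0.005  0.0003 0.1188] turn 0.001
```

View pics/s3.png

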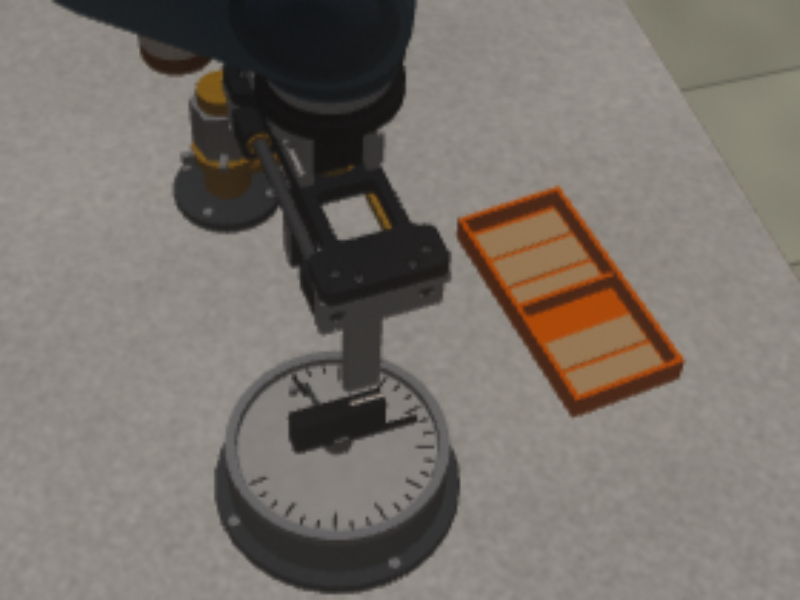

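The gripper straddles the bar as planned, and the pressure hand has dropped to near zero. Descending and closing.

```bash
python3 -m crank '[[0.005,0,0.04,0,0],[0.005,0,0.08,0,0],[0.005,0,0.105,0,0],[0.005,0,0.118,0,0],[0.005,0,0.118,0,0]]'| grep -E 'force|tcp'
python3 -m crank '[[0,0,0,0,100],[0,0,0,0,150],[0,0,0,0,190],[0,0,0,0,220],[0,0,0,0,255]]'| grep -E 'force|opening'
python3 -m crank '[[0,0,0,0,255],[0,0,0,0,255],[0,0,0,0,255],[0,0,0,0,255]]'| grep -E 'force|opening'
python3 -c "
from h import *
go(550.5,-103.7,79,-86)"
```

```text
tcp_pos: [550.2, -103.3, 80.5]
force: [0.1, 0.5, -0.5]
grip_force: 0.0
force: [0.1, -0.9, 0.4]
opening: 0.608
grip_force: 0.0
force: [0.2, -0.3, -0.5]
opening: 0.273
grip_force: 0.0
t 10.2 tcp [ 551.5 -103.8   82.4] psi -86.1 q [-22.2  11.6 107.4   0.   61.   63.8] F [ 0.2 -0.3 -0.5] T [ 0.07 -0.01  0.05] op 0.273 grip 0.0
shift m [-0.001  -0.0002  0.0034] turn -0.001
```

```bash
python3 -m crank '[[0,0,0.002,0,255],[0,0,0.002,0,255],[0,0,0.002,0,255],[0,0,0.002,0,255],[0,0,0.002,0,255]]'| grep -E 'force|opening'
python3 -c "
from h import *
go(550.5,-103.7,79,-86)"
```

```text
force: [-1.1, 5.6, 4.8]
opening: 0.167
grip_force: 43.1
t 10.7 tcp [ 551.7 -103.1   80.8] psi -86.1 q [-2.220e+01  1.170e+01  1.074e+02  1.000e-01  6.090e+01  6.380e+01] F [-1.1  5.6  4.8] T [ 0.95  0.1  -0.06] op 0.167 grip 43.1
shift m [-0.0013  0.0005  0.0018] turn -0.001
```

```bash
python3 -m crank '[[0,-0.002,0,0,255],[0,-0.002,0,0,255]]'| grep -E 'force'
python3 -m crank '[[0,0,0,-0.14,255],[0,0,0,-0.28,255],[0,0,0,-0.42,255],[0,0,0,-0.56,255],[0,0,0,-0.7,255]]'| grep -E 'force|opening'
python3 -c "
from h import *
go(550.5,-103.7,79,15)"
```

```text
force: [-1.7, -2.8, 3.2]
grip_force: 43.0
force: [-1.8, -1.5, 5.1]
opening: 0.169
grip_force: 43.1
t 11.4 tcp [ 551.5 -102.4   80.8] psi -45.6 q [-22.1  11.7 107.5  -0.   60.8  23.6] F [-1.8 -1.5  5.1] T [-0.16  0.27 -0.06] op 0.169 grip 43.1
shift m [-0.0016  0.0002  0.0018] turn -1.058
```

```bash
python3 -m crank '[[0,0,0,-0.14,255],[0,0,0,-0.28,255],[0,0,0,-0.42,255],[0,0,0,-0.56,255],[0,0,0,-0.7,255]]'| grep -E 'force|opening'
python3 -m crank '[[0,0,0,-0.1,255],[0,0,0,-0.2,255],[0,0,0,-0.2,255]]'| grep -E 'force|opening'
python3 -c "
from h import *
go(550.5,-103.7,79,15)"
```

```text
force: [-2.9, 0.0, 7.3]
opening: 0.171
grip_force: 43.1
force: [-3.8, -0.3, 7.3]
opening: 0.17
grip_force: 43.1
t 12.2 tcp [ 550.9 -102.2   80.8] psi 5.7 q [-2.210e+01  1.160e+01  1.075e+02 -1.000e-01  6.090e+01 -2.780e+01] F [-3.8 -0.3  7.3] T [-0.06  0.56 -0.01] op 0.17 grip 43.1
shift m [-0.0015 -0.0006  0.0018] turn -0.162
```

```bash
P='from h import *
s=state();print(s["torque"].round(2),s["force"].round(1),np.degrees(np.arctan2(s["ee_rot"][1,1],s["ee_rot"][0,1])).round(2))'
python3 -m crank '[[0,0,0,-0.04,255],[0,0,0,-0.04,255]]' >/dev/null; python3 -c "$P"
python3 -m crank '[[0,0,0,-0.04,255],[0,0,0,-0.04,255]]' >/dev/null; python3 -c "$P"
python3 -m crank '[[0,0,0,-0.03,255],[0,0,0,-0.03,255]]' >/dev/null; python3 -c "$P"
python3 -m crank '[[0,0,0,-0.03,255],[0,0,0,-0.03,255]]' >/dev/null; python3 -c "$P"
```

```text
[-0.06  0.59  0.02] [-4.5 -0.7  7.1] 7.95
[-0.09  0.55  0.06] [-4.   0.1  7.1] 10.24
[-0.08  0.65  0.01] [-4.1 -1.3  7.6] 11.95
[-0.07  0.58 -0.16] [-5.1 -1.3  7.5] 13.63
```

```bash
P='from h import *
s=state();print(s["torque"].round(2),s["force"].round(1),np.degrees(np.arctan2(s["ee_rot"][1,1],s["ee_rot"][0,1])).round(2))'
python3 -m crank '[[0,0,0,-0.02,255],[0,0,0,-0.02,255]]' >/dev/null; python3 -c "$P"
python3 -m crank '[[0,0,0,-0.02,255],[0,0,0,-0.02,255]]' >/dev/null; python3 -c "$P"
python3 -m crank '[[0,0,0,-0.02,255],[0,0,0,-0.02,255]]' >/dev/null; python3 -c "$P"
```

```text
[-0.11  0.71 -0.48] [-3.4 -0.7  7.2] 14.71
[-0.12  0.73 -0.67] [-3.4 -0.9  7.4] 15.81
[-0.1   0.69 -0.83] [-4.4 -0.6  7.7] 16.93
```

Firm stop at ψ≈13°, 99° of turn, which matches the estimate. Unload, release and lift.

```bash
python3 -m crank '[[0,0,0,0.03,255],[0,0,0,0.045,255],[0,0,0,0.045,255]]' >/dev/null; python3 -c "from h import *
go(0,0,0,0)"
python3 -m crank '[[0,0,0,0.045,200],[0,0,0,0.045,100],[0,0,0,0.045,0],[0,0,0,0.045,0],[0,0,0,0.045,0]]' | grep -E 'force|opening' ; python3 -c "from h import *
go(0,0,0,0)"
```

```text
t 13.9 tcp [ 550.8 -102.2   80.8] psi 14.4 q [-22.1  11.6 107.5  -0.   61.  -36.5] F [-4.3  0.4  7.1] T [-0.08  0.71 -0.39] op 0.171 grip 41.0
shift m [ 0.236  -0.5079  0.0818] turn 0.252
force: [-0.4, -0.1, 0.5]
opening: 0.517
grip_force: 0.0
t 14.4 tcp [ 550.9 -101.7   79.9] psi 11.9 q [-22.   11.7 107.5  -0.   60.8 -34. ] F [-0.4 -0.1  0.5] T [-0.02 -0.09 -0.04] op 0.517 grip 0.0
shift m [ 0.2134 -0.5179  0.0806] turn 0.208
```

```bash
python3 -m crank '[[0,0,0,0,0],[0,0,0,0,0],[0,0,-0.04,0,0],[0,0,-0.08,0,0],[0,0,-0.12,0,0]]' | grep -E 'force|opening'
python3 -m crank '[[0,0,0,0,0],[0,0,0,0,0]]' | grep tcp
python3 -c "
from h import *
go(540.0,189.5,200,20)
p,d=snapshot('side');q,d=snapshot('top');cv2.imwrite('pics/s4.png',np.hstack([cv2.resize(p[255:339,262:374,::-1],(400,300),interpolation=2),cv2.resize(p[157:217,240:320,::-1],(400,300),interpolation=2)]))"
```

```text
force: [0.6, 0.0, 0.2]
opening: 0.944
grip_force: 0.0
tcp_pos: [551.8, -102.0, 201.3]
t 15.1 tcp [ 551.8 -102.   201.3] psi 11.9 q [-22.    2.9 103.3  -0.   73.7 -34. ] F [-0.3  0.1 -1.3] T [-0.03 -0.09 -0.04] op 0.994 grip 0.0
shift m [0.2876 0.0487 0.0011] turn -0.141
```

View pics/s4.png

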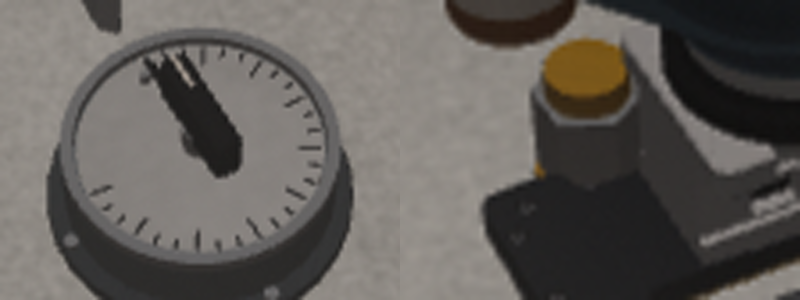

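The peak pointer sits at the zero tick, and torque extrapolation puts the stop at ψ≈12°, where I released. Back to the vent, gripping at ψ=15.3.

```bash
python3 -m crank '[[0.04,0.007,0,0,0],[0.08,0.014,0,0,0],[0.12,0.02,0,0,0],[0.16,0.027,0,0,0],[0.2,0.034,0,0,0]]' | grep tcp
python3 -m crank '[[0.045,0.007,0,0,0],[0.0876,0.0147,0,0,0],[0.0876,0.0147,0,-0.06,0],[0.0876,0.0147,0,-0.06,0],[0.0876,0.0147,0,-0.06,0]]' | grep tcp
python3 -c "
from h import *
go(540.0,189.6,80,15.3)"
```

```text
tcp_pos: [541.9, 102.5, 198.2]
tcp_pos: [538.9, 189.2, 198.9]
t 16.2 tcp [538.9 189.2 198.9] psi 15.3 q [  8.    4.6 101.8  -0.   73.8  -7.3] F [ 0.7 -0.4 -0.3] T [-0.06 -0.13 -0.01] op 0.997 grip 0.0
shift m [0.     0.0015 0.1189] turn -0.001
```

```bash
python3 -m crank '[[0,0.001,0.04,0,0],[0,0.001,0.08,0,0],[0,0.001,0.105,0,0],[0,0.001,0.118,0,0],[0,0.001,0.118,0,0]]'| grep -E 'force|tcp'
python3 -m crank '[[0,0,0,0,100],[0,0,0,0,150],[0,0,0,0,255],[0,0,0,0,255],[0,0,0,0,255]]'| grep -E 'force|opening'
python3 -m crank '[[0,0,0,0,255],[0,0,0,0,255],[0,0,0,0,255],[0,0,0,0,255]]'| grep -E 'force|opening'
python3 -c "
from h import *
go(540,189.6,80,15.3)"
```

```text
tcp_pos: [539.3, 188.9, 80.4]
force: [-0.7, -1.1, 0.5]
grip_force: 0.0
force: [-0.3, -0.4, -0.4]
opening: 0.609
grip_force: 0.0
force: [-4.9, -1.3, 3.9]
opening: 0.466
grip_force: 30.0
t 17.6 tcp [539.5 189.7  82.5] psi 15.4 q [  8.   13.  105.7  -0.   61.5  -7.4] F [-4.9 -1.3  3.9] T [-0.33  0.83  0.08] op 0.466 grip 30.0
shift m [-0.0002  0.0005  0.0025] turn 0.002
```

```bash
P='from h import *
s=state();print(s["torque"].round(2),s["force"].round(1),np.degrees(np.arctan2(s["ee_rot"][1,1],s["ee_rot"][0,1])).round(2))'
python3 -m crank '[[0,-0.0015,0,0,255],[0,-0.0015,0,0,255]]'| grep -E 'force'
python3 -m crank '[[0,0,0,0.1,255],[0,0,0,0.2,255],[0,0,0,0.3,255],[0,0,0,0.4,255],[0,0,0,0.5,255]]' >/dev/null; python3 -c "$P"
python3 -m crank '[[0,0,0,0.1,255],[0,0,0,0.2,255],[0,0,0,0.3,255],[0,0,0,0.4,255],[0,0,0,0.5,255]]' >/dev/null; python3 -c "$P"
python3 -m crank '[[0,0,0,0.05,255],[0,0,0,0.1,255],[0,0,0,0.1,255]]' >/dev/null; python3 -c "$P"
python3 -m crank '[[0,0,0,0.03,255],[0,0,0,0.03,255]]' >/dev/null; python3 -c "$P"
python3 -m crank '[[0,0,0,0.03,255],[0,0,0,0.03,255]]' >/dev/null; python3 -c "$P"
```

```text
force: [3.1, 0.7, -0.5]
grip_force: 30.0
[0.19 0.05 0.24] [ 2.2  0.3 -0.4] -13.52
[ 0.37 -0.17  0.21] [ 3.5  0.7 -1.6] -42.18
[ 0.28 -0.35 -0.16] [ 5.2 -0.6 -2.8] -47.72
[ 0.26 -0.61 -0.01] [ 5.  -0.6 -2.8] -49.37
[ 0.28 -0.58 -0.04] [ 5.7 -0.4 -3.4] -51.08
```

```bash
P='from h import *
s=state();print(s["torque"].round(2),s["force"].round(1),np.degrees(np.arctan2(s["ee_rot"][1,1],s["ee_rot"][0,1])).round(2))'
python3 -m crank '[[0,0,0,0.03,255],[0,0,0,0.03,255]]' >/dev/null; python3 -c "$P"
python3 -m crank '[[0,0,0,0.03,255],[0,0,0,0.03,255]]' >/dev/null; python3 -c "$P"
python3 -m crank '[[0,0,0,0.03,255],[0,0,0,0.03,255]]' >/dev/null; python3 -c "$P"
python3 -m crank '[[0,0,0,0.02,255],[0,0,0,0.02,255]]' >/dev/null; python3 -c "$P"
```

```text
[ 0.26 -0.62 -0.06] [ 6.2 -1.  -3.1] -52.8
[ 0.2  -0.76  0.85] [ 5.3 -1.  -3. ] -54.35
[-0.45 -0.51  1.21] [ 3.4 -2.7 -1. ] -56.03
[-0.31 -0.77  1.48] [ 4.5 -1.7 -2.9] -57.29
```

Torque climbs steeply from ψ≈-53.5, the predicted shut stop. Unload, release, lift and check.

```bash
python3 -m crank '[[0,0,0,-0.03,255],[0,0,0,-0.045,255],[0,0,0,-0.045,255]]' >/dev/null; python3 -c "from h import *
go(0,0,0,0)"
python3 -m crank '[[0,0,0,0,150],[0,0,0,0,80],[0,0,0,0,0],[0,0,0,0,0],[0,0,0,0,0]]' | grep -E 'force|opening'
python3 -m crank '[[0,0,0,0,0],[0,0,-0.045,0,0],[0,0,-0.09,0,0],[0,0,-0.13,0,0],[0,0,-0.13,0,0]]' | grep -E 'force|opening|tcp'
python3 -m crank '[[-0.04,0,-0.04,0,0],[-0.08,0,-0.08,0,0],[-0.1,0,-0.1,0,0],[-0.1,0,-0.1,0,0]]' | grep -E 'force|opening|tcp'
python3 -c "
from h import *
p,d=snapshot('side');cv2.imwrite('pics/s5.png',np.hstack([cv2.resize(p[255:339,262:374,::-1],(400,300),interpolation=2),cv2.resize(p[157:217,240:320,::-1],(400,300),interpolation=2)]))"
```

```text
t 20.6 tcp [539.7 189.3  82.6] psi -55.0 q [  8.   12.8 105.9   0.   61.2  63. ] F [ 5.1 -1.7 -2.8] T [-0.5  -0.83 -0.11] op 0.469 grip 29.4
shift m [-0.5508 -0.1546  0.0818] turn -0.96
force: [-1.3, -0.1, 0.5]
opening: 0.778
grip_force: 0.0
tcp_pos: [542.8, 190.2, 219.8]
force: [0.6, 0.2, -0.0]
opening: 0.998
grip_force: 0.0
tcp_pos: [457.6, 131.1, 316.8]
force: [1.4, 0.5, 0.0]
opening: 1.0
grip_force: 0.0
```

View pics/s5.png

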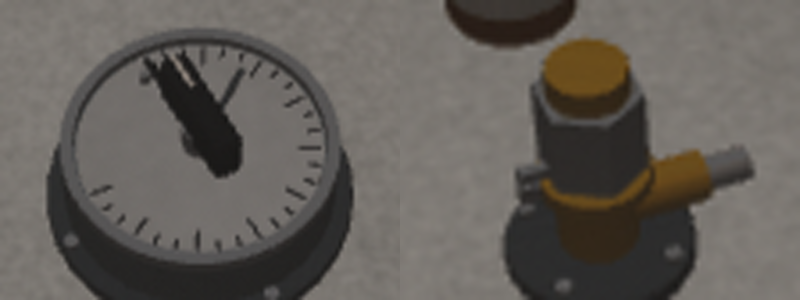

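The lug is back over its block, the peak pointer is at zero and the gripper is clear. Handing in.

```bash
python3 -c "
from rig import hand_in
print(hand_in())"
```

```text
the job is handed in; nothing more can be done
None
```

The job is handed in: I opened the vent nut about 65°, turned the peak pointer back to its zero stop, screwed the nut shut to its stop and let go of everything; the hand-in returned no verdict.

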